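# Seat a pipe in the deburring jig by feel

## Robot

A 6-joint arm with a two-finger parallel gripper is mounted at the origin on the work surface. World frame = base frame: x ahead of the robot, y to its left, z up, the work surface at z = 0. Lengths are in m, angles in rad, forces in N, time in s.
With the tool pointing down it reaches from about 0.35 to 0.975 m from the base axis. Payload 7.1 kg.
Tool frame: the origin (TCP) lies where the fingers leave the gripper's body, on its centre line; the fingertips stand 80 mm ahead of it and the grasp point (between the pads) lies 61 mm ahead of it; y points along the fingers, z is the direction in which the jaws open and shut, and the axes are right-handed (so a half turn about y gives the same grasp; the last joint's range is limited). The gripper opens to 88 mm and grips with 3 to 60 N. Pads are 20 mm wide; open, the fingers measure 115 mm over their backs; the gripper's body (75 mm by 178 mm) begins 61 mm behind the grasp point.
Start: joints at [-1.358, 0.423, 1.63, -0, 1.089, -0.019], TCP at [0.144, -0.608, 0.303] pointing down, gripper open.
Joint ranges: [-3, 3], [-0.9, 2.11], [0.09, 2.58], [-1.31, 4.45], [0.11, 2.69], [-2.54, 2.54]. Speed limits (rad/s): [2.39, 2.39, 3.01, 3.14, 3.14, 3.14].

## Interface

Orientations are given as a unit quaternion [x, y, z, w].
In Python, from bench import r gives the robot as it stands.
- The arm moves only by the tool move_arm, never from a script. Its argument "commands" is a list that holds one entry, the list of rows, each a list of 7 numbers: the shift along the tool's x, y, z in mm, then the turn, a rotation vector about the tool's x, y, z in rad, then the opening, from 0 (shut) to 1 (fully open). A call has exactly 8 rows; each row shifts and turns the commanded pose from where the row before left it, along the tool's axes as they then stand; what a row does not reach is not made up. A row lasts 1/8 s, in which the tool goes at most 62.5 mm and 10.7 degrees, less where a joint would pass 70% of its speed; a pose out of reach is approached as far as the arm can. A call with a gripper value outside its range is refused whole. The fingers move at their own pace and stop on an object; "squeeze" is the grip in N (left out, the last holds). Time passes only in rows, so rows that do not move let the fingers close, or fill a call up. It gives the time, the measured TCP pose, the force and the opening at its end, in the units of the state.
- r.read_state(): the state, without advancing time (a new reading comes with each control period).
- r.capture(name): name is "side" or "top"; returns the picture (480x640x3 uint8, red, green, blue); there is no depth.
- r.get_calibration(name): a dict with "fovy" (degrees; the focal length in pixels is half the picture's height over the tangent of half this angle, whatever the lens; pixels are square), "cx", "cy" (the principal point, pixels), "xyz" and "rotation" of the camera in the world. Camera axes: x right, y up, looking along -z (the intrinsics and any distortion apply to the point x, -y, -z); pixel columns grow to the right and rows downward; lengths in m; the calibration is good to about 2 mm. A picture is of the moment at which its call begins. get_calibration takes no time and is no camera call.
- r.finish_job(): hands the job in, once; it reports no verdict.
Trained networks look in the newest picture that a camera, given by its name, has taken for a name from the list of things; names that differ only in an ending like _2 or _b are one class to them, and where a whole thing is asked for, a point or a joint stands for the part that bears it (a point fixed in the world has none). Each returns a list of dicts, best first, with "score" (0 to 1); they miss things now and then, are a little off and sometimes report something else, mostly with a low value. They report only what shows in the picture. A call takes as long as a camera call. They do not tell look-alikes from the thing itself.
- r.look_for(camera, label): "box" ([centre column, centre row, width, height] in pixels, round what is visible of it).
- r.mark_of(camera, label): "location" ([column, row] in pixels: a listed point, or the origin of a listed thing).
The state is a dict: "t": time; "joint_positions": joint angles; "dq": joint speeds; "joint_efforts": joint torques, N m; "tool_pos": TCP position; "tool_rot": TCP orientation; "wrist_force": force on the tool from outside, world axes, zero at the start; "torque": the same for the moment, N m; "finger_gap": finger opening in m.
Only numpy, scipy, OpenCV 4.12 (cv2) and the standard library are available. Lean on these libraries where they do the work, as an engineer would, in place of code of your own. Each camera call takes 0.05 s, during which the arm holds its last target. There are 200 camera calls.

## Task

Take the copper pipe off its wooden rest and lay it in the V blocks of the deburring jig, between the tailstock and the hood. Then slide the tailstock along its rails so that it pushes the pipe into the hood until you feel the pipe come fully home on the sprung seat hidden inside (how deep the seat lies is not known), and leave the tailstock there, holding the pipe pressed on the seat. Do not ram it, and leave the flux tin, the elbow and the wrench where they are.

Things in the scene. Friction and masses are not known exactly. Their poses are not given: they have to be found in the camera images.
- pipe: Straight copper pipe, 22 mm across, 220 mm long, about 0.14 kg, both ends alike. Origin at its middle, on its axis; its y axis runs along the pipe. At the start it lies level in the wooden rest, its axis 45 mm above the bench.
- rest: Low wooden pipe rest, fixed, 60 x 140 mm, with two V blocks 16 mm thick centred 60 mm either side of its middle (y = -60 and +60 mm), arms 48 mm high and 20 mm either side of the axis; open for fingers between, down to the base 14 mm high. Origin under its middle at bench height; the pipe lies along its y axis.
- jig: Pipe deburring jig, fixed: dark steel base plate 90 x 580 mm, 12 mm thick, along its y axis. Origin on the bench under the pipe's line. A pipe lying in its three aluminium V blocks has its axis along y at x = 0, z = 60 mm. Blocks 16 mm thick at y = -75, +30, +98 mm, arms up to z = 63 mm and 20 mm either side of the axis; a pipe set down up to 12 mm off centre slides into the V.
- lay_point (a point): Where the middle of the pipe may be set down: on the pipe's line of the jig, 60 mm above the bench, at jig y = -20 mm, in the 89 mm gap between the first two V blocks (open for fingers, down to the base plate). Laid here, the pipe clears hood and drawn-back tailstock by about 20 mm at either end.
- hood_mouth (a point): Centre of the 34 mm square mouth in the -y face of the grey hood, on the pipe's line, at jig y = 110 mm. Hood 90 mm wide, 116 mm high, 116 mm long, a round motor behind it. Hidden inside, 15 to 55 mm past the mouth, is the sprung seat: about 2 N starts it moving, 5 N presses it fully home (10 mm of travel), then it is solid.
- tailstock: Grey tailstock carriage that slides along the jig's y axis on two rails, towards the hood (+y), 133 mm of travel; stiff: about 6 N to move it, and it stays where it is left. Origin 14 mm above the bench, on the jig's centre line; its steel push rod (18 mm across, on the pipe's line) ends 70 mm ahead (+y) of the origin. It starts 0 to 20 mm from its rear end (origin at jig y = -240 mm).
- tailstock_grip (a point): Point in the tailstock's black upright grip, a square post 20 x 20 mm whose free part runs from z = 76 to 125 mm above the bench; this point is on its centre line, 105 mm above the bench, 75 mm behind the push rod's end.
- flux_tin: Bystander: round tin 68 mm across, 70 mm high, beyond the jig. Origin under its centre.
- elbow: Bystander: brass pipe elbow about 50 mm high standing on the bench on the robot's left. Origin under its upright leg.
- wrench: Bystander: steel wrench lying on the bench on the robot's right. Origin under its middle.
Things that resemble listed ones, but are neither listed nor needed, are in the scene too. Of the things like the pipe, leave any that is green, grey or red; of the rest the smaller one is meant.

How it is judged:
By the outcome, as a careful person would: the job done as asked, in the order asked, and still so for the second after the job is handed in, with the robot touching nothing.
It also fails if it takes over 54 s, if anything falls off the work surface, if the arm or the gripper's body presses on something with over 40 N, if the wrist force passes 120 N, or if a joint passes its speed limit or range.

## Working session

There is one attempt and no reset: what is moved stays moved. The work goes in short steps, Python scripts to look and compute and a tool call to move; the robot and the scene stay as the last step left them, time stands still between calls to the robot, and variables do not carry over. Pictures are saved under pics/ and viewed, about 8 in all and at most 12, crops included, and the job is handed in when it is done.

Besides the shell and the picture viewer there is one more tool, called after "Emit:" as a command line: name --argument value ..., lists and objects as JSON in quotes. move_arm: Moves the arm, as the interface text tells. Its arguments: {"type":"object","properties":{"commands":{"type":"array"},"squeeze":{"type":"number"}},"required":["commands"]}

```bash
mkdir -p pics; ls; python3 - <<'E'
from bench import r
import cv2
for c in("side","top"):
    im=r.capture(c); cv2.imwrite(f"pics/{c}0.png",im[:,:,::-1])
    print(c,r.get_calibration(c))
    for l in("pipe","rest","jig","tailstock"):
        print(l,[(round(d["score"],2),[round(v) for v in d["box"]]) for d in r.look_for(c,l)[:4]])
    for l in("pipe","rest","jig","lay_point","hood_mouth","tailstock","tailstock_grip"):
        print(l,[(round(d["score"],2),[round(v,1) for v in d["location"]]) for d in r.mark_of(c,l)[:4]])
print(r.read_state())
E
```

```text
pics
side {'fovy': 54.07517787515168, 'cx': 315.8130350145335, 'cy': 242.2353321355399, 'xyz': array([-7.00195108e-04,  7.13004578e-01,  9.57236767e-01]), 'rotation': array([-0.10700513,  0.38943606,  0.88194536, -0.24302643])}
pipe [(0.87, [332, 260, 25, 60]), (0.83, [282, 333, 24, 76]), (0.72, [275, 199, 21, 43]), (0.66, [377, 178, 58, 47])]
rest [(0.94, [332, 265, 27, 46])]
jig [(0.65, [253, 267, 178, 148])]
tailstock [(0.76, [316, 216, 33, 38])]
pipe [(0.93, [334.1, 443.6]), (0.9, [331.6, 256.0]), (0.88, [282.2, 330.0]), (0.81, [371.3, 177.3])]
rest [(0.81, [331.9, 267.1])]
jig [(0.95, [265.1, 270.3]), (0.25, [332.0, 267.1])]
lay_point [(0.75, [267.5, 253.2]), (0.65, [262.4, 268.2])]
hood_mouth [(0.85, [232.2, 275.0])]
tailstock [(0.84, [317.1, 227.2])]
tailstock_grip [(0.89, [318.9, 201.4]), (0.52, [264.3, 270.3])]
top {'fovy': 42.265191935109044, 'cx': 318.4132411374756, 'cy': 243.3200981638594, 'xyz': array([ 0.17946364, -0.10045413,  1.96720352]), 'rotation': array([-0.05394114,  0.05696359,  0.70616654, -0.70368624])}
pipe [(0.95, [322, 256, 68, 24]), (0.95, [378, 162, 46, 5
[... 571 characters left out ...]
7])]
{'t': 1.2, 'joint_positions': array([-1.35797994e+00,  4.23110529e-01,  1.62989766e+00,  4.37222708e-05,
        1.08860829e+00, -1.89970083e-02]), 'dq': array([ 6.62032892e-05,  1.95447506e-03, -1.98821565e-03,  2.39093459e-04,
       -5.31081726e-04,  4.56651052e-04]), 'joint_efforts': array([-2.40210000e-03, -5.44590354e+01, -2.74040186e+01,  6.42361469e-02,
        1.69300876e-02, -3.24931229e-06]), 'tool_pos': array([ 0.14362133, -0.60825787,  0.3026694 ]), 'tool_rot': array([-0.08175509,  0.70237287, -0.70235345,  0.08178072]), 'wrist_force': array([-0.14314645, -0.64232191, -0.71342095]), 'torque': array([-0.00852477, -0.00334516,  0.01427241]), 'finger_gap': 0.08768942991753871}
```

View pics/side0.png

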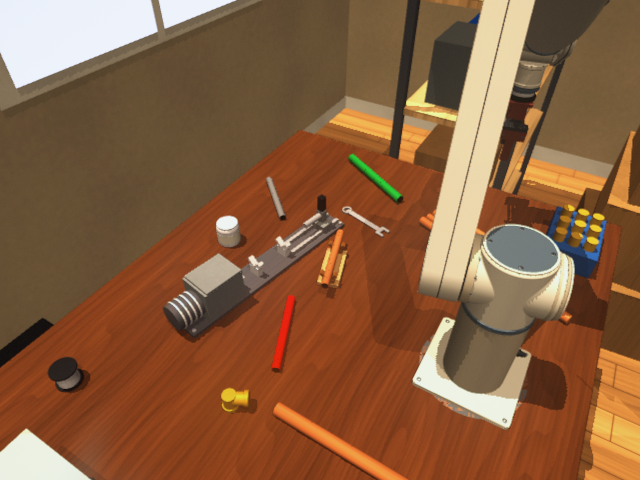

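View pics/top0.png

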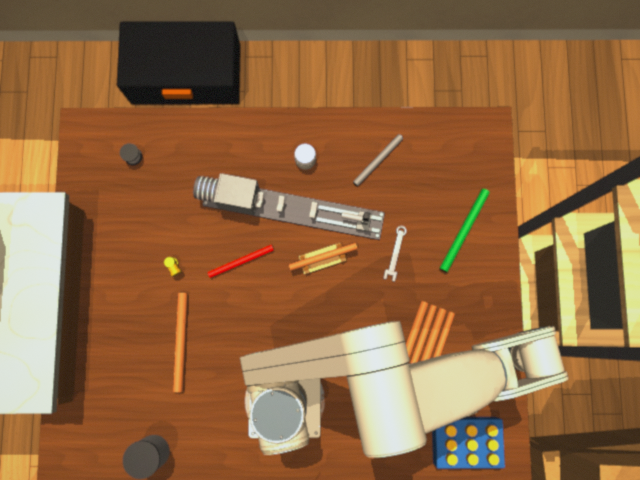

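```bash
cat > h.py <<'E'
import numpy as np, cv2
from scipy.spatial.transform import Rotation as R
from bench import r
def cam(c):
    k=r.get_calibration(c); f=240/np.tan(np.radians(k["fovy"]/2))
    return f,k["cx"],k["cy"],np.array(k["xyz"]),R.from_quat(k["rotation"]).as_matrix()
def proj(c,P):
    f,cx,cy,o,M=cam(c); q=(np.atleast_2d(P)-o)@M
    return np.c_[cx+f*q[:,0]/-q[:,2],cy+f*q[:,1]/q[:,2]]
def hit(c,uv,z):
    f,cx,cy,o,M=cam(c); uv=np.atleast_2d(uv)
    d=np.c_[(uv[:,0]-cx)/f,-(uv[:,1]-cy)/f,-np.ones(len(uv))]@M.T
    return o+d*((z-o[2])/d[:,2])[:,None]
def frame(x,y,a):
    c,s=np.cos(a),np.sin(a); M=np.array([[c,-s,0],[s,c,0],[0,0,1]])
    return lambda P:np.atleast_2d(P)@M.T+[x,y,0]
def box(c,T,lo,hi,im,s,x0,y0,col):
    import itertools
    v=T(np.array(list(itertools.product(*zip(lo,hi)))))
    p=((proj(c,v)+.5-[x0,y0])*s-.5)
    for i in range(8):
        for b in(1,2,4):
            if not i&b: cv2.line(im,tuple(np.round(p[i]).astype(int)),tuple(np.round(p[i|b]).astype(int)),col,1)
def pipe_seg(c,im,win):
    hsv=cv2.cvtColor(im,cv2.COLOR_RGB2HSV).astype(int)
    return hsv
E
python3 - <<'E'
from h import *
m={"side":dict(pipe=(331.6,256),rest=(331.9,267.1),jig=(265.1,270.3),lay=(267.5,253.2),mouth=(232.2,275),tail=(317.1,227.2),grip=(318.9,201.4)),
"top":dict(pipe=(322,256),rest=(321.9,257),jig=(291.5,211),lay=(299.1,207.7),mouth=(254.4,195.4),tail=(360.6,220.4),grip=(367.3,214.7))}
z=dict(pipe=.045,rest=0,jig=0,lay=.06,mouth=.06,tail=.014,grip=.105)
for k in z: print(k,*[hit(c,m[c][k],z[k])[0,:2].round(4) for c in m])
for c,w in(("side",(310,225,360,290)),("top",(280,235,365,280))):
    im=cv2.imread(f"pics/{c}0.png"); x0,y0,x1,y1=w
    h=cv2.cvtColor(im[y0:y1,x0:x1],cv2.COLOR_BGR2HSV)
    print(c,[h[int(v)-y0,int(u)-x0].tolist() for u,v in (m[c]["pipe"],(m[c]["pipe"][0]+2,m[c]["pipe"][1]))], np.percentile(h.reshape(-1,3),[5,50,95],axis=0).tolist())
ims=[cv2.resize(cv2.imread("pics/top0.png")[165:285,190:390],None,fx=4,fy=4,interpolation=cv2.INTER_CUBIC)]
cv2.imwrite("pics/a.png",ims[0])
cv2.imwrite("pics/b.png",cv2.resize(cv2.imread("pics/side0.png")[185:335,160:360],None,fx=4,fy=4,interpolation=cv2.INTER_CUBIC))
E
```

```text
pipe [ 0.4441 -0.1202] [ 0.4436 -0.1203]
rest [ 0.443 -0.122] [ 0.4466 -0.1205]
jig [ 0.5994 -0.0139] [ 0.597  -0.0229]
lay [ 0.5942 -0.0255] [ 0.5947 -0.049 ]
mouth [0.6261 0.0901] [0.6347 0.0917]
tail [ 0.5604 -0.237 ] [ 0.5626 -0.2449]
grip [ 0.5618 -0.2495] [ 0.5624 -0.2589]
side [[14, 191, 239], [13, 191, 239]] [[9.0, 64.0, 78.45000000000002], [10.0, 195.0, 144.0], [19.0, 201.0, 238.0]]
top [[18, 170, 230], [17, 172, 230]] [[11.0, 128.0, 123.0], [12.0, 187.0, 152.0], [24.0, 193.0, 229.0]]
```

View pics/b.png

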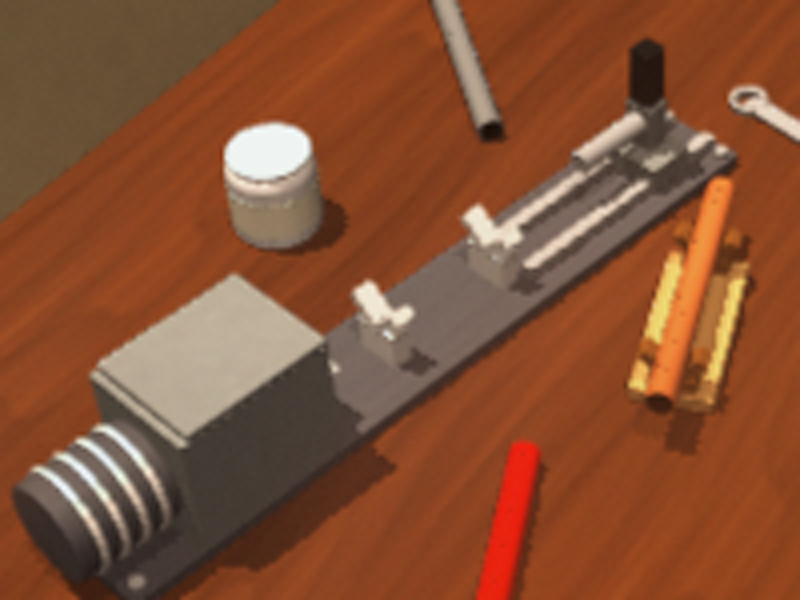

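View pics/a.png

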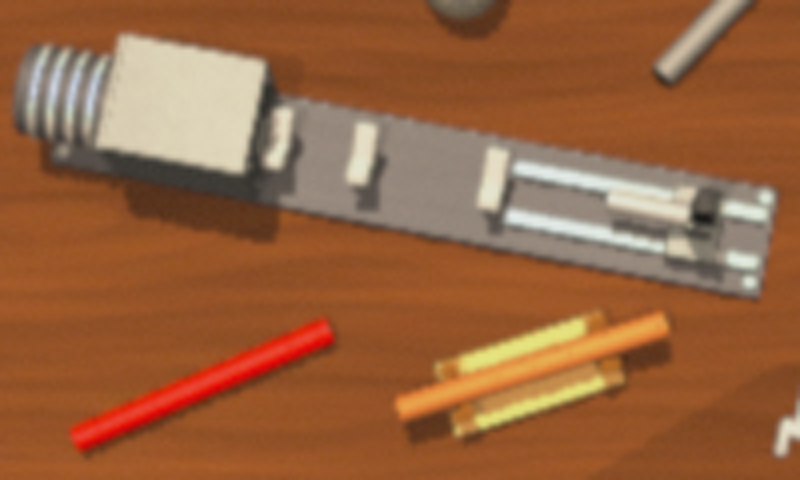

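```bash
cat > fit.py <<'E'
from h import *
from scipy.optimize import least_squares
A=lambda u,v:((u+.5)/4-.5+190,(v+.5)/4-.5+165)
B=lambda u,v:((u+.5)/4-.5+160,(v+.5)/4-.5+185)
# (cam, pixel, x, y, z, weight, yparam 0 none 1 base end 2 tail)
D=[("top",A(120,35),45,226,116,1,0),("top",A(270,60),45,110,116,1,0),("top",A(248,173),-45,110,116,1,0),("top",A(97,147),-45,226,116,1,0),
("top",A(493,179),0,-75,63,1,0),("top",A(362,154),0,30,63,1,0),
("top",A(775,190),45,0,12,1,1),("top",A(760,297),-45,0,12,1,1),
("side",B(232,275),45,110,116,1,0),("side",B(325,343),-45,110,116,1,0),("side",B(190,445),-45,226,116,1,0),("side",B(95,372),45,226,116,1,0),
("side",B(737,158),-45,0,12,1,1),
("top",A(706,190),0,-5,125,1,2),("side",B(647,45),0,-5,125,1,2),("side",B(581,156),0,70,62,1,2),("top",A(609,201),0,70,62,1,2)]
def res(p,full=False):
    T=frame(*p[:3]); o=[]
    for c,uv,x,y,z,w,k in D:
        yy=y/1e3+(p[3] if k==1 else p[4] if k==2 else 0)
        o.append((proj(c,T([x/1e3,yy,z/1e3]))[0]-uv)*w)
    return np.array(o) if full else np.ravel(o)
s=least_squares(res,[.6,-.02,-.2,-.28,-.23],loss="soft_l1")
print("jig x,y,yaw,yend,ytail",s.x.round(4)); 
for d,e in zip(D,res(s.x,True)): print(d[0],d[2:5],e.round(2))
T=frame(*s.x[:3]); jig=s.x
# pipe
for c,w in(("side",(310,225,360,290)),("top",(280,235,365,280))):
    im=cv2.imread(f"pics/{c}0.png"); x0,y0,x1,y1=w
    h=cv2.cvtColor(im[y0:y1,x0:x1],cv2.COLOR_BGR2HSV).astype(int)
    m=((h[...,0]<=19)&(h[...,1]>160)&(h[...,2]>195)).astype(np.uint8)
    n,l,st,_=cv2.connectedComponentsWithStats(m); i=1+np.argmax(st[1:,4]); m=l==i
    v,u=np.nonzero(m); P=hit(c,np.c_[u+x0,v+y0],.045 if c=="side" else .047)[:,:2]
    q=P.mean(0); w_,V=np.linalg.eigh(np.cov((P-q).T)); d=V[:,1]*np.sign(V[1,1]); t=(P-q)@d; n_=(P-q)@V[:,0]
    print(c,m.sum(),"mean",q.round(4),"mid",(q+d*(t.max()+t.min())/2).round(4),"len",np.ptp(t).round(3),"wid",np.ptp(n_).round(3),"yaw(y axis)",np.arctan2(-d[0],d[1]).round(4))
E
python3 fit.py
```

```text
jig x,y,yaw,yend,ytail [ 0.6031 -0.0187 -0.1902 -0.2979 -0.2363]
top (45, 226, 116) [-0.38  0.32]
top (45, 110, 116) [-0.86  0.91]
top (-45, 110, 116) [-1.29  0.89]
top (-45, 226, 116) [-0.83  0.46]
top (0, -75, 63) [ 0.01 -0.09]
top (0, 30, 63) [-0.13  0.06]
top (45, 0, 12) [ 0.31 -0.33]
top (-45, 0, 12) [-0.7   0.05]
side (45, 110, 116) [ 1.43 -1.53]
side (-45, 110, 116) [ 1.4  -2.04]
side (-45, 226, 116) [-1.69 -1.39]
side (45, 226, 116) [-1.04 -1.54]
side (-45, 0, 12) [-0.18 -2.  ]
top (0, -5, 125) [0.64 2.86]
side (0, -5, 125) [-0.12 -0.49]
side (0, 70, 62) [-0.54  0.35]
top (0, 70, 62) [-0.33 -0.21]
side 358 mean [ 0.4428 -0.1204] mid [ 0.4447 -0.1265] len 0.219 wid 0.021 yaw(y axis) 0.3035
top 403 mean [ 0.444 -0.122] mid [ 0.4438 -0.1215] len 0.219 wid 0.031 yaw(y axis) 0.308
```

```bash
cat >> h.py <<'E'
JIG=(.6031,-.0187,-.1902)
def plan(g,head):
    """g: world grasp point wanted, head: world yaw of tool z (mod pi). prints turn about tool y, then shift in turned tool axes, mm"""
    s=r.read_state(); Q=R.from_quat(s["tool_rot"]).as_matrix(); z=Q[:,2]
    Y=np.array([0,0,-1.]); c=[]
    for k in(0,np.pi):
        Z=np.array([np.cos(head+k),np.sin(head+k),0]); c.append(np.c_[np.cross(Y,Z),Y,Z])
    rv=[R.from_matrix(Q.T@G).as_rotvec() for G in c]; i=int(np.argmin([np.linalg.norm(v) for v in rv]))
    G=c[i]; d=np.array(g)-np.array([0,0,-.061])-s["tool_pos"]
    print("t",s["t"],"tcp",s["tool_pos"].round(4),"q",np.round(s["joint_positions"],2))
    print("turn",rv[i].round(4),"other",rv[1-i].round(3),"shift turned",(G.T@d*1e3).round(1),"shift now",(Q.T@d*1e3).round(1),"force",s["wrist_force"].round(1),"gap",s["finger_gap"].round(4))
    return G
E
python3 - <<'E'
from h import *
plan([.444,-.121,.17],.306)
print(frame(*JIG)([[0,-.02,.06],[0,-.2413,.105]]))
E
```

```text
t 1.2 tcp [ 0.1436 -0.6083  0.3027] q [-1.36  0.42  1.63  0.    1.09 -0.02]Traceback (most recent call last):
  File "<stdin>", line 2, in <module>
  File "h.py", line 37, in plan
    print("turn",rv[i].round(4),"other",rv[1-i].round(3),"shift turned",(G.T@d*1e3).round(1),"shift now",(Q.T@d*1e3).round(1),"force",s["wrist_force"].round(1),"gap",s["finger_gap"].round(4))
                                                                                                                                                                      ^^^^^^^^^^^^^^^^^^^^^
AttributeError: 'float' object has no attribute 'round'
```

```bash
sed -i 's/s\["finger_gap"\].round(4)/round(s["finger_gap"],4)/' h.py
python3 - <<'E'
from h import *
plan([.444,-.121,.17],.306)
print(frame(*JIG)([[0,-.02,.06],[0,-.2413,.105]]))
E
```

```text
t 1.2 tcp [ 0.1436 -0.6083  0.3027] q [-1.36  0.42  1.63  0.    1.09 -0.02]
turn [ 0.      1.4966 -0.    ] other [-0.    -1.645 -0.   ] shift turned [ 374.1   71.7 -433.2] shift now [-404.3   71.7 -405.2] force [-0.1 -0.6 -0.7] gap 0.0877
[[ 0.59931889 -0.03833933  0.06      ]
 [ 0.55748096 -0.2556485   0.105     ]]
```

Emit:
move_arm --commands '[[[0,9,0,0,-0.18,0,1],[0,9,0,0,-0.18,0,1],[0,9,0,0,-0.18,0,1],[0,9,0,0,-0.18,0,1],[0,9,0,0,-0.18,0,1],[0,9,0,0,-0.18,0,1],[0,9,0,0,-0.18,0,1],[0,9,0,0,-0.18,0,1]]]'

```text
t: 2.2
tool_pos: [0.1436, -0.6083, 0.2304]
tool_rot: [0.526, -0.473, 0.473, -0.526]
wrist_force: [1.1, -0.6, 0.7]
finger_gap: 0.088
```

Emit:
move_arm --commands '[[[0,0,0,0,-0.18,0,1],[0,0,0,0,-0.025,0,1],[-37,0,43,0,0,0,1],[-37,0,43,0,0,0,1],[-37,0,43,0,0,0,1],[-37,0,43,0,0,0,1],[-37,0,43,0,0,0,1],[-37,0,43,0,0,0,1]]]'

```text
t: 3.2
tool_pos: [0.3237, -0.3175, 0.2312]
tool_rot: [0.57, -0.419, 0.42, -0.569]
wrist_force: [0.7, -0.8, -0.3]
finger_gap: 0.0877
```

```bash
python3 - <<'E'
from h import *
plan([.444,-.121,.17],.306)
E
```

```text
t 3.2 tcp [ 0.3237 -0.3175  0.2312] q [-0.8   0.28  2.05  0.    0.8  -1.1 ]
turn [-0.0007 -0.0039  0.0012] other [-2.000e-03  3.138e+00 -1.000e-03] shift turned [-151.2    0.2  174. ] shift now [-1.518e+02  1.000e-01  1.734e+02] force [ 0.7 -0.8 -0.3] gap 0.0877
```

Emit:
move_arm --commands '[[[-38,0,43,0,0,0,1],[-38,0,43,0,0,0,1],[-38,0,43,0,0,0,1],[-37,0,44.5,0,0,0,1],[0,20,0,0,0,0,1],[0,20,0,0,0,0,1],[0,0,0,0,0,0,1],[0,0,0,0,0,0,1]]]'

```text
t: 4.2
tool_pos: [0.443, -0.1229, 0.1913]
tool_rot: [-0.57, 0.418, -0.419, 0.57]
wrist_force: [0.6, 0.9, -0.5]
finger_gap: 0.0878
```

```bash
python3 - <<'E'
from h import *
G=plan([.444,-.121,.045],.306)
for c,w in(("side",(260,150,420,300)),("top",(240,170,400,290))):
    im=r.capture(c)[:,:,::-1].copy(); s=5 if c=="top" else 4
    x0,y0,x1,y1=w; b=cv2.resize(im[y0:y1,x0:x1],None,fx=s,fy=s,interpolation=cv2.INTER_CUBIC)
    P=frame(.444,-.121,.306); box(c,P,(-.011,-.11,.034),(.011,.11,.056),b,s,x0,y0,(255,0,0))
    J=frame(*JIG)
    for y in(-.075,.03,.098): box(c,J,(-.02,y-.008,.062),(.02,y+.008,.063),b,s,x0,y0,(0,255,0))
    box(c,J,(-.045,.11,.012),(.045,.226,.116),b,s,x0,y0,(0,255,255)); box(c,J,(-.045,-.298,.0),(.045,.28,.012),b,s,x0,y0,(255,255,0))
    box(c,J,(-.01,-.2513,.076),(.01,-.2313,.125),b,s,x0,y0,(0,0,255))
    cv2.imwrite(f"pics/{c}1.png",b)
print(r.read_state()["t"])
E
```

```text
t 4.2 tcp [ 0.443  -0.1229  0.1913] q [-0.3   0.36  2.06  0.    0.71 -0.6 ]
turn [-0.0006 -0.0016  0.0004] other [-1.00e-03  3.14e+00 -1.00e-03] shift turned [-1.5 85.3  1.5] shift now [-1.5 85.3  1.5] force [ 0.6  0.9 -0.5] gap 0.0878
4.3
```

View pics/side1.png

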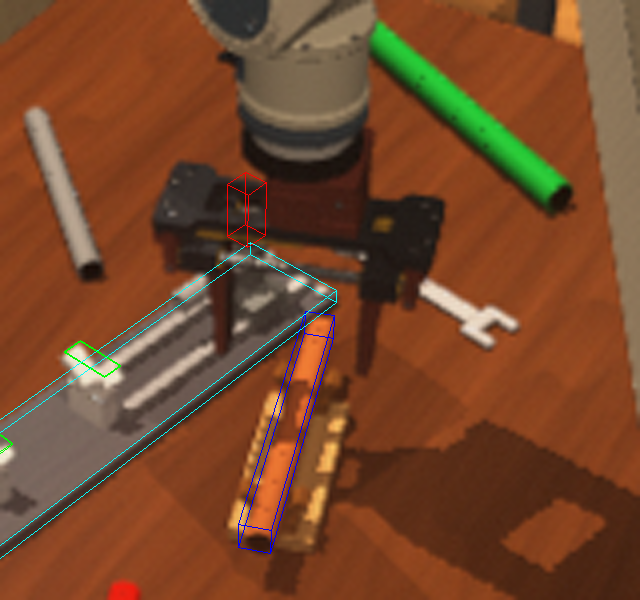

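The overlay fits: the pipe outline runs (255,545)-(320,320) on the crop, and the jig outline is within about 1-2 px. Going down to grasp.

Emit:
move_arm --commands '[[[-1.5,20,1.5,0,0,0,1],[0,20,0,0,0,0,1],[0,15,0,0,0,0,1],[0,15,0,0,0,0,1],[0,10,0,0,0,0,1],[0,5,0,0,0,0,1],[0,0,0,0,0,0,1],[0,0,0,0,0,0,0.4]]]' --squeeze 20

```text
t: 5.3
tool_pos: [0.4439, -0.1208, 0.106]
tool_rot: [-0.57, 0.418, -0.418, 0.57]
wrist_force: [0.1, 0.5, 1.2]
finger_gap: 0.0811
```

Emit:
move_arm --commands '[[[0,0,0,0,0,0,0],[0,0,0,0,0,0,0],[0,0,0,0,0,0,0],[0,0,0,0,0,0,0],[0,0,0,0,0,0,0],[0,0,0,0,0,0,0],[0,0,0,0,0,0,0],[0,0,0,0,0,0,0]]]'

```text
t: 6.3
tool_pos: [0.4418, -0.1209, 0.1055]
tool_rot: [0.571, -0.419, 0.416, -0.57]
wrist_force: [-7.0, -6.0, 4.6]
finger_gap: 0.0217
```

Emit:
move_arm --commands '[[[0,-5,0,0,0,0,0],[0,-15,0,0,0,0,0],[0,-20,0,0,0,0,0],[0,-20,0,0,0,0,0],[0,-20,0,0,0,0,0],[0,-10,0,0,0,0,0],[0,0,0,0,0,0,0],[0,0,0,0,0,0,0]]]'

```text
t: 7.3
tool_pos: [0.4434, -0.1206, 0.1953]
tool_rot: [0.57, -0.418, 0.418, -0.57]
wrist_force: [0.3, -0.4, -1.4]
finger_gap: 0.0217
```

```bash
python3 - <<'E'
from h import *
G=plan([.5993,-.0383,.15],-.1902)
r.capture("side");r.capture("top")
for c in("side","top"): print([(round(d["score"],2),hit(c,d["location"],.134)[0,:2].round(4)) for d in r.mark_of(c,"pipe")], )
E
```

```text
t 7.3 tcp [ 0.4434 -0.1206  0.1953] q [-0.29  0.36  2.06  0.    0.72 -0.6 ]
turn [ 7.000e-04  4.963e-01 -3.000e-04] other [-0.000e+00 -2.645e+00 -1.000e-03] shift turned [-110.3  -15.7  137.6] shift now [-31.5 -15.8 173.5] force [ 0.3 -0.4 -1.4] gap 0.0217
[(0.85, array([0.3802, 0.221 ])), (0.79, array([0.1619, 0.3712])), (0.66, array([ 0.4634, -0.4063])), (0.63, array([ 0.4562, -0.119 ])), (0.54, array([ 0.6549, -0.1564]))]
[(0.83, array([0.1877, 0.2972])), (0.8, array([0.4376, 0.1326])), (0.58, array([ 0.7259, -0.2931])), (0.42, array([ 0.7265, -0.0677]))]
```

Emit:
move_arm --commands '[[[0,-6,0,0,0.12,0,0],[0,-5,0,0,0.13,0,0],[0,-5,0,0,0.13,0,0],[0,0,0,0,0.116,0,0],[-27.5,0,34.5,0,0,0,0],[-27.5,0,34.5,0,0,0,0],[-27.5,0,34.5,0,0,0,0],[-27.5,0,34,0,0,0,0]]]'

```text
t: 8.5
tool_pos: [0.6004, -0.0379, 0.2109]
tool_rot: [-0.451, 0.545, -0.545, 0.45]
wrist_force: [0.9, -0.4, -1.7]
finger_gap: 0.0215
```

Emit:
move_arm --commands '[[[0,20,0,0,0,0,0],[0,20,0,0,0,0,0],[0,10,0,0,0,0,0],[0,5,0,0,0,0,0],[0,0,0,0,0,0,0],[0,0,0,0,0,0,0],[0,0,0,0,0,0,0],[0,0,0,0,0,0,0]]]'

```text
t: 9.5
tool_pos: [0.5997, -0.0387, 0.1571]
tool_rot: [0.45, -0.545, 0.545, -0.451]
wrist_force: [-0.5, 0.1, -1.4]
finger_gap: 0.0214
```

```bash
python3 - <<'E'
from h import *
G=plan([.5993,-.0383,.06],-.1902)
s=r.read_state(); g=s["tool_pos"]-[0,0,.061]
out=[]
for c,w in(("side",(190,170,350,320)),("top",(200,160,400,270))):
    im=r.capture(c)[:,:,::-1].copy(); k=5 if c=="side" else 4
    k=4
    x0,y0,x1,y1=w; b=cv2.resize(im[y0:y1,x0:x1],None,fx=k,fy=k,interpolation=cv2.INTER_CUBIC)
    J=frame(*JIG); P=frame(g[0],g[1],JIG[2]); box(c,P,(-.011,-.11,g[2]-.011),(.011,.11,g[2]+.011),b,k,x0,y0,(255,0,0))
    for y in(-.075,.03,.098): box(c,J,(-.02,y-.008,.062),(.02,y+.008,.063),b,k,x0,y0,(0,255,0))
    box(c,J,(-.045,.11,.012),(.045,.226,.116),b,k,x0,y0,(0,255,255))
    box(c,J,(-.01,-.2513,.076),(.01,-.2313,.125),b,k,x0,y0,(0,0,255))
    cv2.imwrite(f"pics/{c}2.png",b)
E
```

```text
t 9.5 tcp [ 0.5997 -0.0387  0.1571] q [-0.08  0.58  1.77  0.    0.79  0.11]
turn [-0.0007  0.0002 -0.0001] other [-0.000e+00 -3.141e+00  1.000e-03] shift turned [-0.3 36.1 -0.4] shift now [-0.3 36.1 -0.4] force [-0.5  0.1 -1.4] gap 0.0214
```

View pics/side2.png

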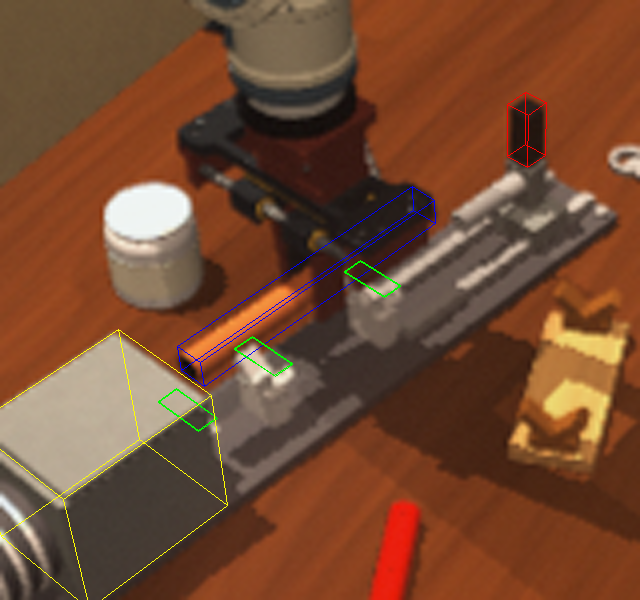

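View pics/top2.png

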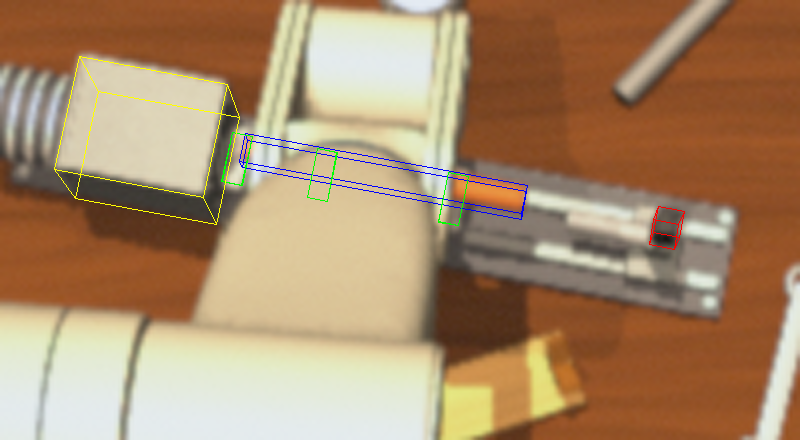

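Pipe is held level, straight and over the V blocks (side crop (190,365)-(420,200), in line with blocks at (265,360) and (372,280)). Lowering.

Emit:
move_arm --commands '[[[0,10,0,0,0,0,0],[0,8,0,0,0,0,0],[0,5,0,0,0,0,0],[0,4,0,0,0,0,0],[0,3,0,0,0,0,0],[0,2,0,0,0,0,0],[0,2,0,0,0,0,0],[0,0,0,0,0,0,0]]]'

```text
t: 10.6
tool_pos: [0.5995, -0.0387, 0.1226]
tool_rot: [-0.45, 0.545, -0.545, 0.45]
wrist_force: [0.2, 0.5, -1.5]
finger_gap: 0.0215
```

Emit:
move_arm --commands '[[[0,1,0,0,0,0,0],[0,0.6,0,0,0,0,0],[0,0,0,0,0,0,0],[0,0,0,0,0,0,0.3],[0,0,0,0,0,0,0.4],[0,0,0,0,0,0,0.6],[0,0,0,0,0,0,0.8],[0,0,0,0,0,0,0.8]]]'

```text
t: 11.6
tool_pos: [0.5995, -0.0386, 0.121]
tool_rot: [-0.45, 0.545, -0.545, 0.45]
wrist_force: [-0.5, 0.1, -0.5]
finger_gap: 0.0618
```

Emit:
move_arm --commands '[[[0,-5,0,0,0,0,0.8],[0,-10,0,0,0,0,0.8],[0,-20,0,0,0,0,0.8],[0,-20,0,0,0,0,0.8],[0,-20,0,0,0,0,0.8],[0,-20,0,0,0,0,0.8],[0,-15,0,0,0,0,0.8],[0,0,0,0,0,0,0.8]]]'

```text
t: 12.6
tool_pos: [0.6001, -0.0387, 0.2328]
tool_rot: [0.45, -0.544, 0.546, -0.451]
wrist_force: [1.0, 0.2, 0.3]
finger_gap: 0.0701
```

```bash
python3 - <<'E'
from h import *
J=frame(*JIG); G=plan(J([0,-.2413,.17])[0],-.1902)
for c,w in(("side",(190,170,350,320)),):
    im=r.capture(c)[:,:,::-1].copy(); k=4
    x0,y0,x1,y1=w; b=cv2.resize(im[y0:y1,x0:x1],None,fx=k,fy=k,interpolation=cv2.INTER_CUBIC)
    box(c,J,(-.011,-.13,.049),(.011,.09,.071),b,k,x0,y0,(255,0,0))
    box(c,J,(-.01,-.2513,.076),(.01,-.2313,.125),b,k,x0,y0,(0,0,255))
    cv2.imwrite(f"pics/{c}3.png",b)
E
```

```text
t 12.6 tcp [ 0.6001 -0.0387  0.2328] q [-0.08  0.47  1.73  0.    0.93  0.11]
turn [-0.0029  0.0002 -0.0003] other [-1.000e-03 -3.141e+00  5.000e-03] shift turned [221.1   1.8  -0.9] shift now [221.1   1.7  -0.9] force [1.  0.2 0.3] gap 0.0701
```

View pics/side3.png

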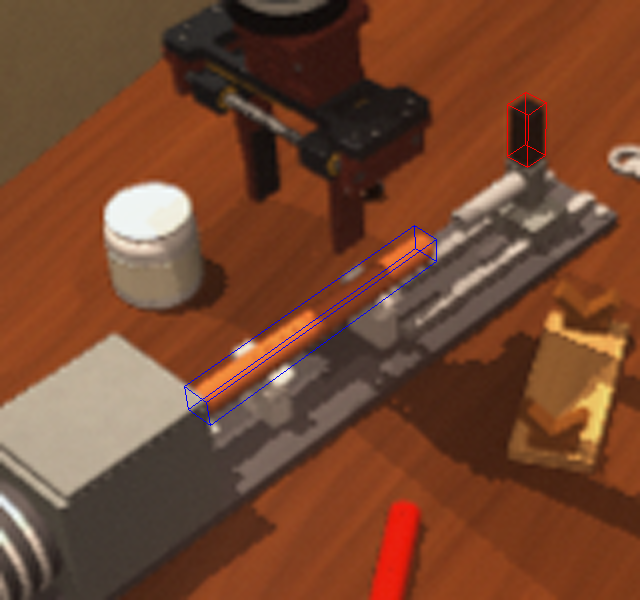

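Pipe lies seated in the V blocks (side crop (190,400)-(430,245)), post matches prediction at (527,130). Going to the grip.

Emit:
move_arm --commands '[[[45,0,0,0,0,0,0.8],[45,0,0,0,0,0,0.8],[45,0,0,0,0,0,0.8],[45,0,0,0,0,0,0.8],[41,1,-1,0,0,0,0.8],[0,0,0,0,0,0,0.8],[0,10,0,0,0,0,0.8],[0,0,0,0,0,0,0.8]]]'

```text
t: 13.65
tool_pos: [0.5563, -0.254, 0.2185]
tool_rot: [-0.451, 0.546, -0.544, 0.45]
wrist_force: [-0.4, -0.9, -0.4]
finger_gap: 0.0703
```

```bash
python3 - <<'E'
from h import *
J=frame(*JIG); G=plan(J([0,-.2413,.105])[0],-.1902)
E
```

```text
t 13.65 tcp [ 0.5563 -0.254   0.2185] q [-0.45  0.51  1.72  0.    0.92 -0.26]
turn [ 0.0027  0.0015 -0.0009] other [-1.00e-03 -3.14e+00 -4.00e-03] shift turned [ 1.4 52.5  1.5] shift now [ 1.4 52.5  1.6] force [-0.4 -0.9 -0.4] gap 0.0703
```

Emit:
move_arm --commands '[[[1,15,1,0,0,0,0.8],[0,15,0,0,0,0,0.8],[0,12,0,0,0,0,0.8],[0,8,0,0,0,0,0.8],[0,2,0,0,0,0,0.8],[0,0,0,0,0,0,0.3],[0,0,0,0,0,0,0],[0,0,0,0,0,0,0]]]' --squeeze 40

```text
t: 14.65
tool_pos: [0.5577, -0.2568, 0.1685]
tool_rot: [0.45, -0.545, 0.545, -0.45]
wrist_force: [0.2, 0.3, 0.4]
finger_gap: 0.044
```

Emit:
move_arm --commands '[[[0,0,0,0,0,0,0],[0,0,0,0,0,0,0],[0,0,0,0,0,0,0],[0,0,0,0,0,0,0],[0,0,0,0,0,0,0],[0,0,0,0,0,0,0],[0,0,0,0,0,0,0],[0,0,0,0,0,0,0]]]'

```text
t: 15.65
tool_pos: [0.5556, -0.2563, 0.168]
tool_rot: [-0.451, 0.547, -0.544, 0.449]
wrist_force: [-9.1, 0.9, 6.9]
finger_gap: 0.0195
```

Emit:
move_arm --commands '[[[-2,0,-2,0,0,0,0],[-4,0,0,0,0,0,0],[-4,0,0,0,0,0,0],[-4,0,0,0,0,0,0],[-4,0,0,0,0,0,0],[-4,0,0,0,0,0,0],[-4,0,0,0,0,0,0],[-4,0,0,0,0,0,0]]]'

```text
t: 16.65
tool_pos: [0.5609, -0.2277, 0.1681]
tool_rot: [0.451, -0.545, 0.545, -0.45]
wrist_force: [-1.2, -5.9, -0.3]
finger_gap: 0.0199
```

Moving at about 6 N as expected.

Emit:
move_arm --commands '[[[-4,0,0,0,0,0,0],[-4,0,0,0,0,0,0],[-4,0,0,0,0,0,0],[-4,0,0,0,0,0,0],[-4,0,0,0,0,0,0],[-4,0,0,0,0,0,0],[-4,0,0,0,0,0,0],[-4,0,0,0,0,0,0]]]'

```text
t: 17.65
tool_pos: [0.5671, -0.1967, 0.168]
tool_rot: [0.451, -0.545, 0.546, -0.45]
wrist_force: [-1.1, -9.3, -1.4]
finger_gap: 0.02
```

Emit:
move_arm --commands '[[[-1.5,0,0,0,0,0,0],[-1,0,0,0,0,0,0],[-1,0,0,0,0,0,0],[-1,0,0,0,0,0,0],[-1,0,0,0,0,0,0],[-1,0,0,0,0,0,0],[-1,0,0,0,0,0,0],[-1,0,0,0,0,0,0]]]'

```text
t: 18.65
tool_pos: [0.5687, -0.1885, 0.168]
tool_rot: [0.451, -0.545, 0.546, -0.45]
wrist_force: [-0.3, -9.3, -2.2]
finger_gap: 0.0197
```

```bash
python3 - <<'E'
from h import *
J=frame(*JIG); G=plan(J([0,-.2413+.08,.107])[0],-.1902)
for c,w in(("side",(190,170,350,320)),):
    im=r.capture(c)[:,:,::-1].copy(); k=4
    x0,y0,x1,y1=w; b=cv2.resize(im[y0:y1,x0:x1],None,fx=k,fy=k,interpolation=cv2.INTER_CUBIC)
    cv2.imwrite(f"pics/{c}4.png",b)
E
```

```text
t 18.65 tcp [ 0.5687 -0.1885  0.168 ] q [-0.34  0.56  1.77 -0.    0.81 -0.15]
turn [-0.0002 -0.0001  0.0018] other [-3.000e-03  3.141e+00 -0.000e+00] shift turned [-11.9   0.    1.7] shift now [-11.9   0.    1.7] force [-0.3 -9.3 -2.2] gap 0.0197
```

View pics/side4.png

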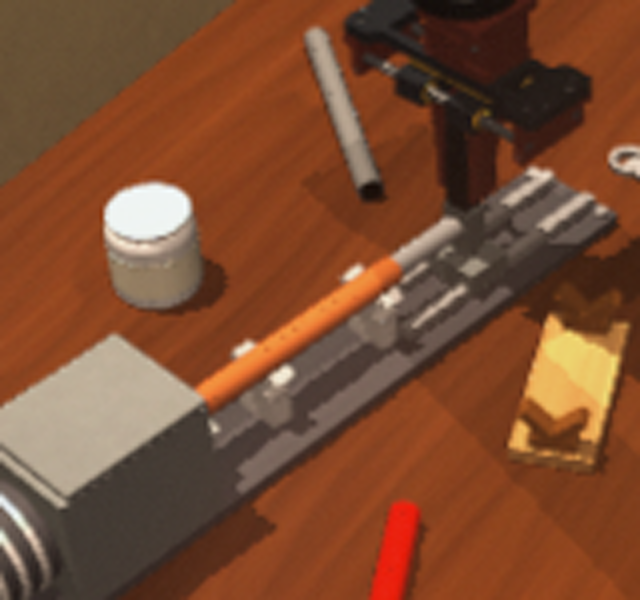

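Rod touches the pipe (at (395,265)), which is entering the hood mouth (205,395). Continue slowly, watching force.

Emit:
move_arm --commands '[[[-1,0,0,0,0,0,0],[-1,0,0,0,0,0,0],[-1,0,0,0,0,0,0],[-1,0,0,0,0,0,0],[-1,0,0,0,0,0,0],[-1,0,0,0,0,0,0],[-1,0,0,0,0,0,0],[-1,0,0,0,0,0,0]]]'

```text
t: 19.7
tool_pos: [0.5703, -0.1806, 0.168]
tool_rot: [0.451, -0.545, 0.546, -0.45]
wrist_force: [-0.2, -9.8, -1.6]
finger_gap: 0.0199
```

Emit:
move_arm --commands '[[[-1,0,0,0,0,0,0],[-1,0,0,0,0,0,0],[-1,0,0,0,0,0,0],[-1,0,0,0,0,0,0],[0,0,0,0,0,0,0],[0,0,0,0,0,0,0],[0,0,0,0,0,0,0],[0,0,0,0,0,0,0]]]'

```text
t: 20.7
tool_pos: [0.5711, -0.1766, 0.168]
tool_rot: [0.451, -0.545, 0.546, -0.45]
wrist_force: [-0.4, -8.0, -1.8]
finger_gap: 0.0198
```

Emit:
move_arm --commands '[[[-1,0,0,0,0,0,0],[-1,0,0,0,0,0,0],[-1,0,0,0,0,0,0],[-1,0,0,0,0,0,0],[-1,0,0,0,0,0,0],[-1,0,0,0,0,0,0],[-1,0,0,0,0,0,0],[-1,0,0,0,0,0,0]]]'

```text
t: 21.7
tool_pos: [0.5726, -0.1689, 0.168]
tool_rot: [0.451, -0.545, 0.546, -0.45]
wrist_force: [0.0, -9.1, -2.6]
finger_gap: 0.0198
```

Emit:
move_arm --commands '[[[-1,0,0,0,0,0,0],[-1,0,0,0,0,0,0],[-1,0,0,0,0,0,0],[-1,0,0,0,0,0,0],[-1,0,0,0,0,0,0],[-1,0,0,0,0,0,0],[0,0,0,0,0,0,0],[0,0,0,0,0,0,0]]]'

```text
t: 22.7
tool_pos: [0.5738, -0.163, 0.168]
tool_rot: [0.451, -0.545, 0.546, -0.45]
wrist_force: [-0.2, -8.4, -0.9]
finger_gap: 0.0198
```

Emit:
move_arm --commands '[[[-1,0,0,0,0,0,0],[-1,0,0,0,0,0,0],[-1,0,0,0,0,0,0],[-1,0,0,0,0,0,0],[-1,0,0,0,0,0,0],[-1,0,0,0,0,0,0],[-1,0,0,0,0,0,0],[-1,0,0,0,0,0,0]]]'

```text
t: 23.7
tool_pos: [0.5752, -0.1557, 0.168]
tool_rot: [0.451, -0.545, 0.546, -0.45]
wrist_force: [-0.9, -13.3, -2.1]
finger_gap: 0.0198
```

Emit:
move_arm --commands '[[[-0.7,0,0,0,0,0,0],[-0.7,0,0,0,0,0,0],[-0.7,0,0,0,0,0,0],[-0.7,0,0,0,0,0,0],[-0.7,0,0,0,0,0,0],[-0.7,0,0,0,0,0,0],[-0.7,0,0,0,0,0,0],[-0.7,0,0,0,0,0,0]]]'

```text
t: 24.7
tool_pos: [0.5758, -0.1529, 0.1681]
tool_rot: [0.452, -0.543, 0.547, -0.449]
wrist_force: [-5.3, -28.9, -2.8]
finger_gap: 0.0196
```

Emit:
move_arm --commands '[[[0,0,0,0,0,0,0],[0,0,0,0,0,0,0],[-0.4,0,0,0,0,0,0],[0,0,0,0,0,0,0],[0,0,0,0,0,0,0],[0,0,0,0,0,0,0],[0,0,0,0,0,0,0],[0,0,0,0,0,0,0]]]'

```text
t: 25.7
tool_pos: [0.5758, -0.1528, 0.1681]
tool_rot: [0.452, -0.543, 0.547, -0.449]
wrist_force: [-4.7, -29.3, -3.7]
finger_gap: 0.0197
```

```bash
python3 - <<'E'
from h import *
J=frame(*JIG); G=plan(J([0,-.2413+.105,.107])[0],-.1902)
im=r.capture("side")[:,:,::-1]; cv2.imwrite("pics/side5.png",cv2.resize(im[170:320,190:350],None,fx=4,fy=4,interpolation=cv2.INTER_CUBIC))
E
```

```text
t 25.7 tcp [ 0.5758 -0.1528  0.1681] q [-0.28  0.56  1.78 -0.01  0.8  -0.08]
turn [-0.0009  0.0003  0.0067] other [ 1.100e-02 -3.141e+00  1.000e-03] shift turned [-0.5  0.1  1.5] shift now [-0.5  0.1  1.5] force [ -4.7 -29.3  -3.7] gap 0.0197
```

View pics/side5.png

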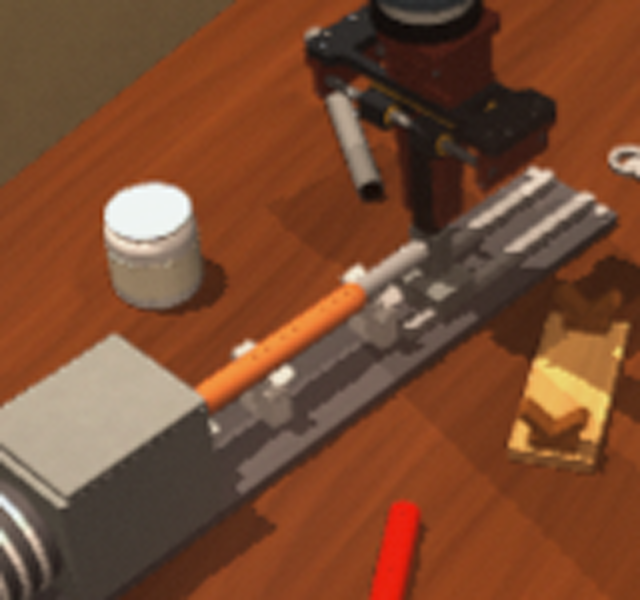

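Stalled at 29 N with no creep: pipe home on the solid stop. Unload the arm, then release.

Emit:
move_arm --commands '[[[0.5,0,0,0,0,0,0],[0.5,0,0,0,0,0,0],[0.5,0,0,0,0,0,0],[0.5,0,0,0,0,0,0],[0.5,0,0,0,0,0,0],[0.5,0,0,0,0,0,0],[0,0,0,0,0,0,0],[0,0,0,0,0,0,0]]]'

```text
t: 26.75
tool_pos: [0.5757, -0.1532, 0.168]
tool_rot: [0.451, -0.544, 0.546, -0.45]
wrist_force: [-1.6, -14.6, -2.1]
finger_gap: 0.0196
```

Emit:
move_arm --commands '[[[0.5,0,0,0,0,0,0],[0.5,0,0,0,0,0,0],[0.5,0,0,0,0,0,0],[0.3,0,0,0,0,0,0],[0,0,0,0,0,0,0],[0,0,0,0,0,0,0],[0,0,0,0,0,0,0],[0,0,0,0,0,0,0]]]'

```text
t: 27.75
tool_pos: [0.5757, -0.1535, 0.168]
tool_rot: [0.451, -0.545, 0.546, -0.45]
wrist_force: [-0.1, -6.7, -1.6]
finger_gap: 0.0198
```

Emit:
move_arm --commands '[[[0,0,0,0,0,0,0.2],[0,0,0,0,0,0,0.4],[0,0,0,0,0,0,0.6],[0,0,0,0,0,0,0.8],[0,0,0,0,0,0,0.8],[0,0,0,0,0,0,0.8],[0,0,0,0,0,0,0.8],[0,0,0,0,0,0,0.8]]]'

```text
t: 28.75
tool_pos: [0.5755, -0.1525, 0.1681]
tool_rot: [-0.45, 0.545, -0.545, 0.45]
wrist_force: [-0.3, -0.4, 0.0]
finger_gap: 0.0703
```

Emit:
move_arm --commands '[[[0,-10,0,0,0,0,0.8],[0,-15,0,0,0,0,0.8],[0,-20,0,0,0,0,0.8],[0,-20,0,0,0,0,0.8],[0,-20,0,0,0,0,0.8],[0,-20,0,0,0,0,0.8],[0,-10,0,0,0,0,0.8],[0,0,0,0,0,0,0.8]]]'

```text
t: 29.75
tool_pos: [0.5758, -0.1526, 0.2842]
tool_rot: [0.45, -0.545, 0.546, -0.451]
wrist_force: [0.1, 0.9, 0.3]
finger_gap: 0.0703
```

```bash
python3 - <<'E'
from h import *
a=cv2.imread("pics/side5.png")
im=r.capture("side")[:,:,::-1]; b=cv2.resize(im[170:320,190:350],None,fx=4,fy=4,interpolation=cv2.INTER_CUBIC)
cv2.imwrite("pics/side6.png",b)
# pipe/rod boundary shift between pressed and released (crop around rod end)
A=a[225:330,330:440].astype(np.float32).mean(2); t=b[255:325,345:400].astype(np.float32).mean(2)
m=cv2.matchTemplate(A,t,cv2.TM_CCOEFF_NORMED); print(cv2.minMaxLoc(m),"zero-shift at (15,30)")
print(r.read_state()["wrist_force"].round(1))
E
```

```text
(-0.382028192281723, 0.9789972305297852, (30, 0), (15, 30)) zero-shift at (15,30)
[ 0.1 -0.  -0.7]
```

View pics/side6.png

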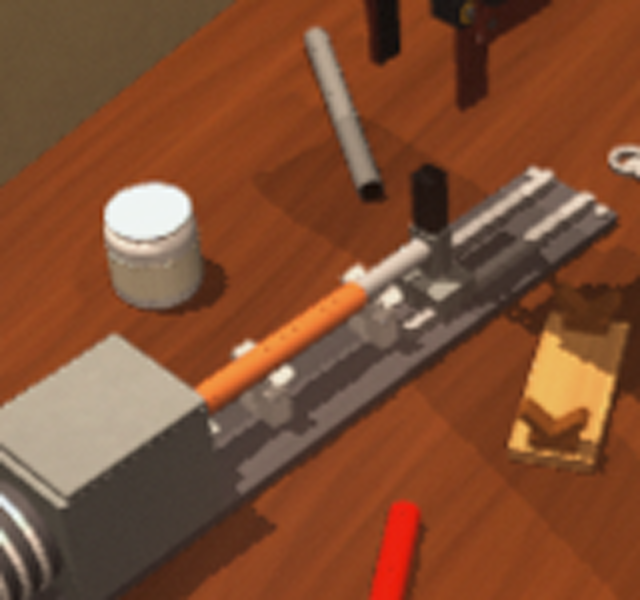

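The rod end still touches the pipe at (362,290), with no shift since it was pressed home. The gripper is clear, and the tin and wrench show where they were. Handing in.

```bash
python3 -c "
from bench import r
print(r.finish_job())"
```

```text
the job is handed in; nothing more can be done
None
```

I took the copper pipe off its rest, laid it in the jig's V blocks, and slid the tailstock until the pipe was pressed home on the hidden seat. The job was handed in at about 30 s of the 54 s allowed; no verdict is reported.

- **Seating:** The push force ran at about 6 N with the tailstock alone and 8–10 N once it was pushing the pipe. It rose to 13 N on the spring, then to 29 N, where the tailstock stopped moving even with a little more push. The tailstock had travelled about 105 mm by then, which puts the pipe's end an estimated 49 mm past the hood mouth. That is inside the stated range and short of the tailstock's own end stop.
- **Release:** I eased the arm back to about 7 N, opened the fingers and rose clear. In the last side picture the rod still touches the pipe with no visible shift, and the wrist force read about zero.
- **Bystanders:** The flux tin and the visible end of the wrench looked unmoved in the last picture. The elbow was outside the later crops and I did not check it again, but the arm never went near it.
- **Disagreements:** The jig's position from the two cameras differed by up to 2 pixels, about 5 mm. The fingers closed about 2 mm off centre on both the pipe and the tailstock post, with side forces under 10 N.

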